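# Check the clearance under the gauging stand's anvil with a taper gauge

## Task

Slide the blue block along the granite until it butts squarely and flush against, and about centred on, the steel back stop of the gauging stand. Then take the orange-handled taper gauge and, from the stand's open front, slide its blade flat along the top of the block into the gap under the anvil until it drags snugly between block and anvil, without forcing it. Finish while still holding the gauge by its handle at that depth, so that it can be read there, with the block still flush; leave the other gauge, the carton and the bottle alone.

Things in the scene. Friction and masses are not known exactly. Their poses are not given: they have to be found in the camera images.
- stand: Gauging stand, fixed: a black granite slab 300 x 170 mm (long side along its x), top 45 mm above the bench, with a steel back stop and a round steel column (30 mm diameter, 280 mm high above the bench, 110 mm along +x). Origin on the bench under the slab's centre. Its +x axis points from the open front (where the work and the gauge come in) towards the stop and the column; z up.
- stop_face (a point): Middle of the front face of the steel back stop (64 mm wide along y, 30 mm high, standing on the granite); the face looks to the stand's -x and lies 60 mm along the stand's +x. Axes as the stand's.
- head: Cream arm clamped on the column, with a square steel anvil (36 x 36 x 10 mm) under its front end; fixed, its height differs each time. Origin on the column's axis at the height of the anvil's flat underside; axes as the stand's. The anvil spans 88 to 52 mm from the column's axis towards the front; the arm over it is 32 mm wide, its top 40 mm above the anvil's underside (boss further back: 46 mm).
- anvil_front (a point): Middle of the lower front edge of the anvil (edge 36 mm long along y): the gap begins here once the block is home, 4 to 6 mm high between the block's top and the anvil. A blade in it first drags about 12 x (gap - 2) mm past this edge. Axes as the stand's.
- block: Loose blue aluminium block, 100 mm (x) x 50 mm (y) x 40 mm (z), about 0.5 kg, lying on the granite, its top 85 mm above the bench. Origin at the centre of its underside; +x points towards the back stop. It starts some 15 to 40 mm short of the stop and a little askew. Once home, its front 62 mm stand out from under the anvil.
- block_back (a point): Middle of the block's rear (+x) face at the height of point stop_face: home when it meets the stop face.
- block_front (a point): Middle of the block's front (-x) face, where it can be pushed, 20 mm above the granite.
- taper_gauge: Loose taper gauge, 0.16 kg, flat on the gauge board. Orange handle 64 (x) x 24 (y) x 24 mm (z); origin at the centre of the handle's underside. Steel blade along +x, 18 mm wide, flat underside level with the handle's; 2 mm thick at the tip (132 mm from the origin), tapering 1:12 to 10.3 mm at its root 32 mm from the origin. It balances near the front of the handle.
- blade_tip (a point): Middle of the blade's tip edge at its underside, 132 mm along the gauge's +x from its origin. If the blade is carried a little above the block it first rubs on the anvil alone (1 to 3 N); once it is snug on both faces the push rises by about 2 N per mm of further travel. A push of 5 to 10 N is a snug drag, well above 20 N is forcing.
- board: Fixed wooden gauge board, 220 x 150 x 18 mm, on which the two gauges lie side by side, 76 mm apart, handles to the board's -x end. Origin on the bench under its centre.
- step_gauge: Bystander: another gauge of the same handle size, but with a black handle and a stepped blade. Leave it alone. Origin at the centre of the handle's underside.
- carton: Bystander: small white carton 75 x 55 x 45 mm. Origin at the centre of its underside.
- bottle: Bystander: blue bottle, 56 mm diameter, 130 mm tall. Origin at the centre of its underside.
Things that resemble listed ones, but are neither listed nor needed, are in the scene too. What is shaped like the taper_gauge but purple is not meant.

How it is judged:
By the outcome, as a careful person would: the job done as asked, in the order asked, and still so for the second after the job is handed in, while the arm keeps its last pose, push and grip.
It also fails if it takes over 54 s, if anything falls off the work surface, if the arm or the gripper's body presses on something with over 40 N, if the wrist force passes 120 N, or if a joint passes its speed limit or range.

## Robot

A 6-joint arm with a two-finger parallel gripper is mounted at the origin on the work surface. World frame = base frame: x ahead of the robot, y to its left, z up, the work surface at z = 0. Lengths are in m, angles in rad, forces in N, time in s.
With the tool pointing down it reaches from about 0.3 to 0.875 m from the base axis. Payload 6.4 kg.
Tool frame: the origin (TCP) lies midway between the tips of the shut fingers; the grasp point (between the pads) lies 19 mm behind it; z points along the fingers, y is the direction in which the jaws open and shut (so a half turn about z gives the same grasp; the last joint's range is limited). The gripper opens to 85 mm and grips with 20 to 120 N. Pads are 22 mm wide; open, the fingers measure 114 mm over their backs; the gripper's body (76 mm by 85 mm) begins 54 mm behind the grasp point. The pads swing forward as they close: fully open they stand 13 mm farther back than shut.
Start: joints at [1.05, 0.181, 1.607, -0, 1.354, -0.206], TCP at [0.178, 0.547, 0.231] pointing down, gripper open.
Joint ranges: [-2.99, 2.99], [-0.89, 2.07], [0.3, 2.58], [-1.14, 4.28], [0, 2.63], [-3.12, 3.12]. Speed limits (rad/s): [2.57, 2.57, 3.01, 3.14, 3.14, 3.14].

## Interface

Orientations are given as a unit quaternion [w, x, y, z].
In Python, from bench import ctrl gives the robot as it stands. The module is installed in compiled form; this text tells all that it offers.
- The arm moves only by the tool arm_command, never from a script. Its argument "plan" is one flat list of numbers, 4 for each row, row after row: the shift along the tool's x, y, z in mm, then the turn about the tool's z in rad. A call has 1 to 20 rows; each row shifts and turns the commanded pose from where the row before left it, along the tool's axes as they then stand; what a row does not reach is not made up. A row lasts 1/10 s, in which the tool goes at most 50 mm and 8.59 degrees, less where a joint would pass 70% of its speed; a pose out of reach is approached as far as the arm can. A call is refused whole if a number of a shift passes 50 or a number of a turn 0.15, either way. A call with a gripper value outside its range is refused whole. "grip" is the opening, from 0 (shut) to 1 (fully open), set as the call begins (left out, the last holds). The fingers move at their own pace and stop on an object; the grip force is fixed at half the most. Time passes only in rows, so rows that do not move let the fingers close. It gives the time, the measured TCP pose, the force and the opening at its end, in the units of the state.
- ctrl.get_obs(): the state, without advancing time (a new reading comes with each control period).
- ctrl.camera(name): name is "scene" or "top" or "wrist"; returns a dict with "color" (384x512x3 uint8, red, green, blue), "camera_matrix" (3x3 intrinsics, pixels), "k1" (the pictures are not rectified: a ray, as slopes to the right and down, at radius r is drawn at 1 + k1 r^2 times it, then the intrinsics apply), "eye" and "attitude" of the camera in the world; the wrist camera has in their place "T_tool_cam" (4x4, takes a point from camera to tool coordinates, whose origin is the TCP and whose axes are the flange's). Camera axes: x right, y up, looking along -z (the intrinsics and any distortion apply to the point x, -y, -z); pixel columns grow to the right and rows downward; lengths in m; the calibration is good to about 2 mm. A picture is of the moment at which its call begins: read the wrist's pose just before it. There is no depth.
- ctrl.hand_in(): hands the job in, once; it reports no verdict.
The state is a dict: "time_s": time; "q": joint angles; "dq": joint speeds; "joint_efforts": joint torques, N m; "eef_pos": TCP position; "eef_rot": TCP orientation; "wrist_force": force on the tool from outside, world axes, zero at the start; "torque": the same for the moment, N m; "opening": opening from 0.0 (shut) to 1.0 (fully open).
Only numpy, scipy, OpenCV 4.12 (cv2) and the standard library are available. Lean on these libraries where they do the work, as an engineer would, in place of code of your own. Each camera call takes 0.05 s, during which the arm holds its last target. There are 200 camera calls.

## Working session

There is one attempt and no reset: what is moved stays moved. The work goes in short steps, Python scripts to look and compute and a tool call to move; the robot and the scene stay as the last step left them, time stands still between calls to the robot, and variables do not carry over. Pictures are saved under pics/ and viewed, about 8 in all and at most 12, crops included, and the job is handed in when it is done.

Besides the shell and the picture viewer there is one more tool, called after "Emit:" as a command line: name --argument value ..., lists and objects as JSON in quotes. arm_command: Moves the arm, as the interface text tells. Its arguments: {"type":"object","properties":{"plan":{"type":"array","items":{"type":"number"}},"grip":{"type":"number"}},"required":["plan"]}

```bash
mkdir -p pics
cat > h.py <<'E'
import numpy as np, cv2, json
from scipy.spatial.transform import Rotation as R
from bench import ctrl
def quat(q): return R.from_quat([q[1],q[2],q[3],q[0]])
def cam(name, fn=None):
    o=ctrl.get_obs(); c=ctrl.camera(name)
    if name=="wrist":
        T=np.array(c["T_tool_cam"]); Rt=quat(o["eef_rot"]).as_matrix()
        c["C"]=Rt@T[:3,3]+np.array(o["eef_pos"]); c["Rm"]=Rt@T[:3,:3]
    else:
        c["C"]=np.array(c["eye"]); a=np.array(c["attitude"])
        c["Rm"]=a if a.shape==(3,3) else quat(a).as_matrix()
    if fn:
        cv2.imwrite(fn,c["color"][:,:,::-1])
        np.savez(fn.replace('.png','.npz'),C=c["C"],Rm=c["Rm"],K=c["camera_matrix"],k1=c["k1"],color=c["color"])
    return c
def load(fn):
    d=np.load(fn); return {"C":d["C"],"Rm":d["Rm"],"camera_matrix":d["K"],"k1":float(d["k1"]),"color":d["color"]}
def ray(c,u,v):
    K=np.array(c["camera_matrix"]); d=np.array([(u-K[0,2])/K[0,0],(v-K[1,2])/K[1,1]])
    s=d.copy()
    for _ in range(30): s=d/(1+c["k1"]*(s@s))
    return c["Rm"]@np.array([s[0],-s[1],-1])
def atz(c,u,v,z):
    r=ray(c,u,v); return c["C"]+r*(z-c["C"][2])/r[2]
def proj(c,p):
    q=c["Rm"].T@(np.array(p)-c["C"]); s=np.array([q[0],-q[1]])/-q[2]; s=s*(1+c["k1"]*(s@s))
    K=np.array(c["camera_matrix"]); return np.array([K[0,0]*s[0]+K[0,2],K[1,1]*s[1]+K[1,2]])
E
python3 - <<'E'
from h import *
for n in("scene","top","wrist"):
    c=cam(n,f"pics/{n}0.png"); print(n,c["C"],c["k1"],c["camera_matrix"][0][0],c["Rm"].round(2).tolist())
o=ctrl.get_obs();print(o)
a=cv2.imread("pics/scene0.png");b=cv2.imread("pics/top0.png")
cv2.imwrite("pics/both.png",cv2.resize(b,(800,600),interpolation=cv2.INTER_CUBIC));cv2.imwrite("pics/sc.png",cv2.resize(a,(800,600),interpolation=cv2.INTER_CUBIC))
E
```

```text
scene [1.43001464 0.37893882 0.74900306] -0.018088595262591167 450.8610646384489 [[-0.46, -0.5, 0.73], [0.89, -0.27, 0.38], [0.01, 0.82, 0.57]]
top [ 0.30352495 -0.08207047  1.28585373] -0.14965918924115557 459.50239363524327 [[0.06, 0.98, -0.21], [-1.0, 0.06, -0.02], [-0.01, 0.21, 0.98]]
wrist [0.10959388 0.56781662 0.3735689 ] -0.034174485312085355 266.0258427875848 [[0.31, -0.91, -0.27], [0.95, 0.3, 0.09], [-0.0, -0.28, 0.96]]
{'time_s': 0.15, 'q': array([ 1.04969535e+00,  1.81406076e-01,  1.60777901e+00,  1.35263319e-05,
        1.35380342e+00, -2.06293534e-01]), 'dq': array([ 0.00087587, -0.00335741, -0.00116823,  0.00048033, -0.00033435,
        0.00014155]), 'joint_efforts': array([ 8.55828712e-04, -4.45259893e+01, -3.51689422e+01, -3.18053635e-04,
        5.94253579e-03, -3.50394691e-05]), 'eef_pos': array([0.17779792, 0.54637207, 0.2305707 ]), 'eef_rot': array([-2.54446773e-04,  1.56755959e-01,  9.87637121e-01, -6.49925523e-04]), 'wrist_force': array([-0.49408987,  0.43907402,  0.21963991]), 'torque': array([0.00299088, 0.00537501, 0.01727231]), 'opening': 0.9974229653067488}
```

View pics/both.png

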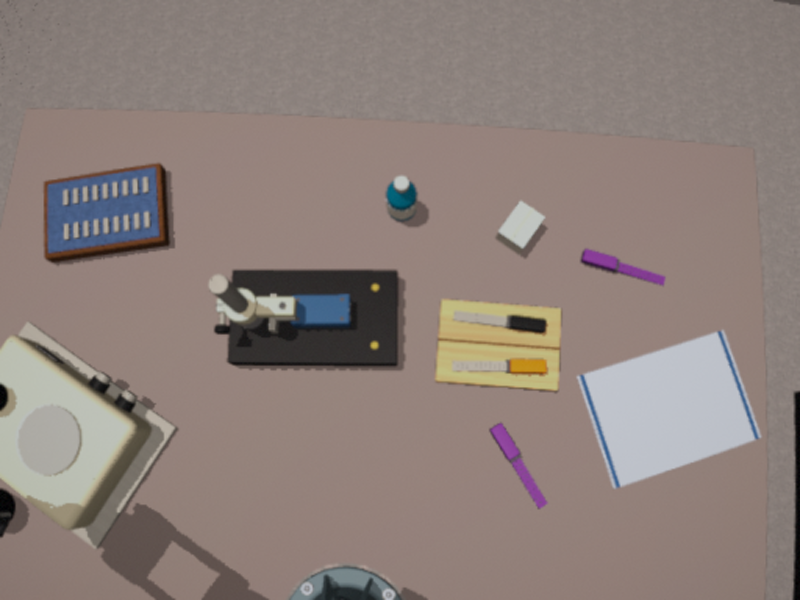

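View pics/sc.png

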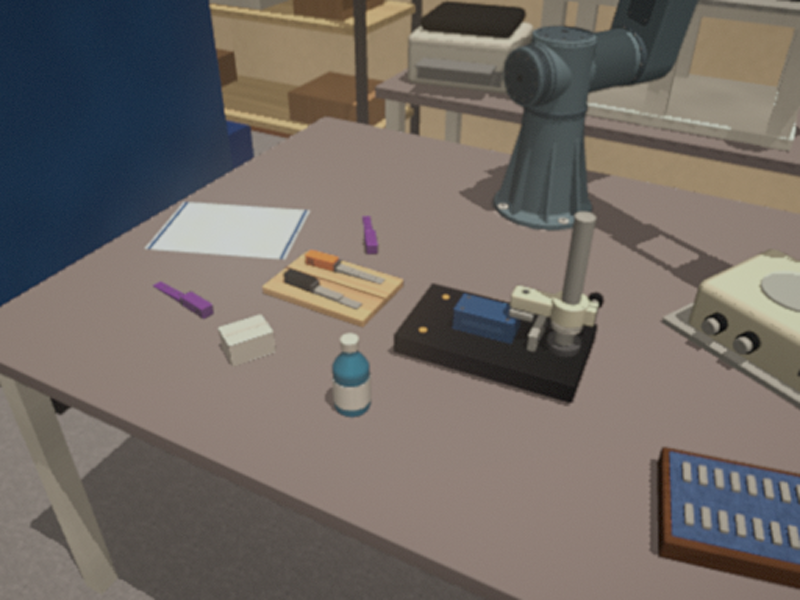

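Top view (800-px scale): orange-handled gauge at (530,366) is the taper gauge. It could be confused with the black step gauge (526,323) or the purple lookalikes (600,258) and (506,440). The block is at (322,310), the slab spans (229–397, 270–364), and the column lies towards image left (+y).

Run:
```python
from h import *
c=load("pics/top0.npz"); f=.64
def P(n,u,v,z): print(n,(atz(c,u*f,v*f,z)*1000).round(1))
for u,v in((232,270),(397,270),(397,364),(229,363)): P("slab",u,v,.045)
for u,v in((350,294),(351,324),(296,324)): P("block",u,v,.085)
P("hback",547,366,.042);P("hfront",511,366,.042);P("tip",454,366,.02)
P("blackf",508,322,.042)
im=c["color"][:,:,::-1]
a=im[165:240,135:265]; b=im[185:255,270:365]
a=cv2.resize(a,(780,450),interpolation=cv2.INTER_CUBIC)
cv2.imwrite("pics/c1.png",cv2.convertScaleAbs(a,alpha=1.5))
s=load("pics/scene0.npz")["color"][:,:,::-1][155:265,165:395]
cv2.imwrite("pics/c2.png",cv2.resize(s,(800,383),interpolation=cv2.INTER_CUBIC))
b=cv2.resize(b,(570,420),interpolation=cv2.INTER_CUBIC); cv2.imwrite("pics/c3.png",b)
z=np.zeros((600,800,3),np.uint8); z[:300,:520]=cv2.resize(cv2.convertScaleAbs(a,alpha=1.5),(520,300)); z[300:,:]=cv2.resize(im[185:248,275:359],(800,600))[:300] if 0 else 0
z[300:600,:407]=cv2.resize(b,(407,300)); cv2.imwrite("pics/comb.png",z)
```

```text
slab [613.3 248.8  45. ]
slab [631.5 -48.4  45. ]
slab [463.  -59.4  45. ]
slab [445.1 235.1  45. ]
block [573.3  28.3  85. ]
block [521.2  22.5  85. ]
block [515.1 116.4  85. ]
hback [ 475.9 -321.7   42. ]
hfront [ 472.1 -258.3   42. ]
tip [ 469.  -160.1   20. ]
blackf [ 550.  -250.3   42. ]
```

View pics/comb.png

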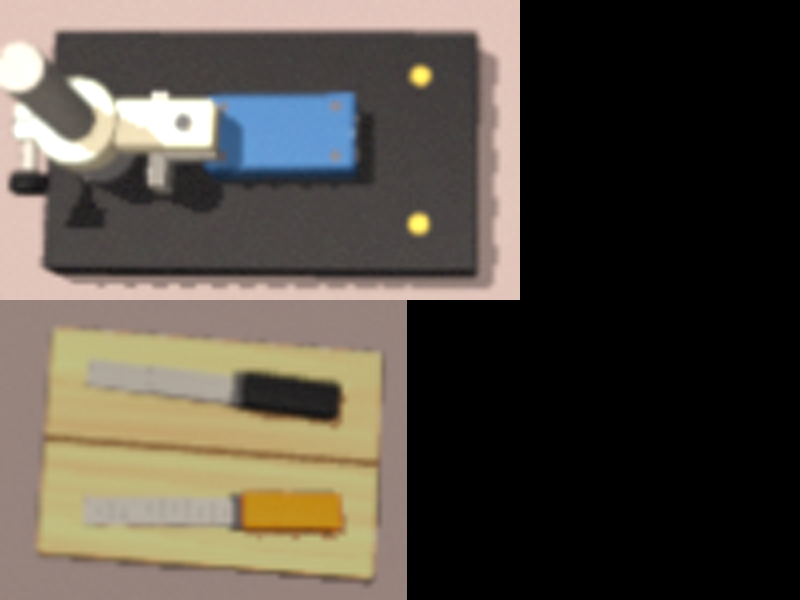

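Emit:
arm_command --plan '[0,0,0,0.149,0,0,0,0.149,0,0,0,0.149,0,0,0,0.149,0,0,0,0.149,0,0,0,0.149,0,0,0,0.149,0,0,0,0.149,-40,24,0,0,-40,24,0,0,-40,24,0,0,-40,24,0,0,-40,24,0,0,-40,24,0,0,-40,24,0,0,-40,24,0,0,-40,24,0,0,-40,24,0,0,-40,24,0,0,-40,24,0,0]'

```text
time_s: 2.15
eef_pos: [0.4968, 0.0843, 0.2312]
eef_rot: [-0.0, 0.684, 0.729, 0.0]
wrist_force: [0.7, 0.1, 1.0]
opening: 1.002
```

Emit:
arm_command --plan '[-38,22,0,0,-20,10,0,0,0,0,0,0,0,0,0,0]'

```text
time_s: 2.55
eef_pos: [0.5313, 0.0303, 0.2308]
eef_rot: [-0.001, 0.685, 0.729, -0.0]
wrist_force: [-0.0, 0.5, -0.1]
opening: 1.0
```

Run:
```python
from h import *
c=cam("wrist","pics/w1.png"); print(c["C"])
o=ctrl.get_obs();print(o["time_s"],o["eef_pos"],o["eef_rot"],o["wrist_force"],o["q"])
cv2.imwrite("pics/w1b.png",cv2.resize(cv2.convertScaleAbs(c["color"][:,:,::-1],alpha=1.4),(800,600),interpolation=cv2.INTER_CUBIC))
```

```text
[0.52651526 0.10059611 0.37392648]
2.6 [0.53108569 0.03099834 0.23088839] [-6.31786089e-04  6.84107112e-01  7.29381266e-01 -1.72642103e-04] [-0.1997334   0.06175916  0.75066756] [-1.65236248e-01  8.57915369e-02  1.71429319e+00  4.24781600e-04
  1.34275077e+00 -2.29370815e-01]
```

View pics/w1b.png

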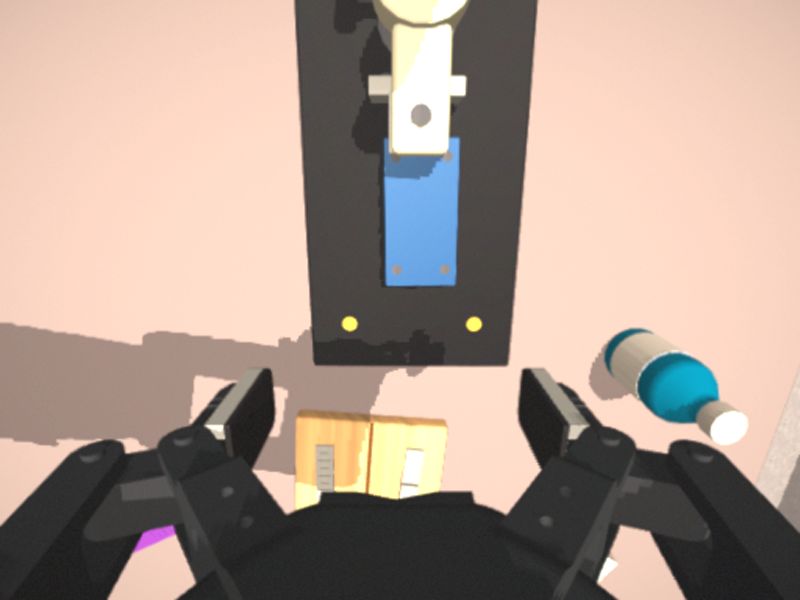

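Run:
```python
from h import *
c=load("pics/w1.npz"); f=.64
def P(u,v,z): return atz(c,u*f,v*f,z)[:2]*1000
L=P(314,365,.045);Rr=P(508,365,.045);L2=P(296,1,.045);R2=P(536,1,.045)
ang=lambda a,b:np.degrees(np.arctan2(*(b-a)[::-1]))
print("slab",L,Rr,np.linalg.norm(Rr-L),"yaws",ang(Rr,L)-90,ang(L,L2),ang(Rr,R2))
b=[P(386,286,.085),P(457,286,.085),P(459,138,.085),P(384,138,.085)]
print("block",np.array(b).round(1),"yaws",ang(b[1],b[0])-90,ang(b[0],b[3]),ang(b[1],b[2]), [np.linalg.norm(b[i]-b[(i+1)%4]).round(1) for i in range(4)])
th=np.radians((ang(L,L2)+ang(Rr,R2)+0)/2); ex=np.array([np.cos(th),np.sin(th)]);ey=np.array([-ex[1],ex[0]])
O=(L+Rr)/2+150*ex
print("O",O,"th",np.degrees(th)); 
for p in b: print("stand coords",((p-O)@ex).round(1),((p-O)@ey).round(1))
h=[P(389,153,.131),P(449,153,.131)]
for p in h: print("head front",((p-O)@ex).round(1),((p-O)@ey).round(1))
o=ctrl.get_obs(); M=quat(o["eef_rot"]).as_matrix(); print("tool x yaw",ang(np.zeros(2),M[:2,0]))
t=o["eef_pos"][:2]*1000-O;print("tcp stand",t@ex,t@ey)
print("gauge tips",P(325,447,.02),P(413,450,.02))
```

```text
slab [465.03518073 -58.7890111 ] [632.80989404 -48.16381295] 168.1108243402751 yaws -266.3762889342613 93.26753564480322 93.58612289197335
block [[523.7  26. ]
 [574.6  29.2]
 [565.7 128.8]
 [516.7 125.6]] yaws -266.3600497356494 93.9993877880767 95.09813736477474 [np.float64(51.0), np.float64(100.0), np.float64(49.0), np.float64(99.9)]
O [539.9564671   96.25538014] th 93.42682926838827
stand coords -69.2 20.4
stand coords -69.0 -30.5
stand coords 30.9 -27.6
stand coords 30.7 21.4
head front 18.8 17.4
head front 18.9 -15.9
tool x yaw 93.66910113231086
tcp stand -64.61011429659452 12.755572249997526
gauge tips [ 471.73905247 -159.72984359] [ 559.39565391 -157.45983429]
```

Emit:
arm_command --plan '[4,8,30,0,4,9,46,0,0,0,46,0,0,0,36,0,0,0,18,0,0,0,0,0]' --grip 1

```text
time_s: 3.2
eef_pos: [0.5448, 0.0413, 0.0522]
eef_rot: [-0.003, 0.683, 0.73, -0.002]
wrist_force: [-0.4, -0.4, -0.3]
opening: 1.002
```

Emit:
arm_command --plan '[0,0,0,0,0,0,0,0,0,0,0,0,0,0,0,0,0,0,0,0,0,0,0,0,0,0,0,0,0,0,0,0]' --grip 0

```text
time_s: 4.0
eef_pos: [0.5498, 0.0395, 0.0576]
eef_rot: [0.001, 0.684, 0.729, 0.001]
wrist_force: [-1.6, 2.0, 7.0]
opening: 0.575
```

Emit:
arm_command --plan '[2,-1,0,0,4,-1,0,0,6,-1,0,0,6,-1,0,0,4,-1,0,0,2,0,0,0,0,0,0,0,0,0,0,0]'

```text
time_s: 4.8
eef_pos: [0.5439, 0.0621, 0.0577]
eef_rot: [0.002, 0.684, 0.729, 0.001]
wrist_force: [0.2, -3.2, 7.5]
opening: 0.572
```

```bash
cat >> h.py <<'E'
O=np.array([539.96,96.26]); th=np.radians(93.45); ex=np.array([np.cos(th),np.sin(th)]);ey=np.array([-ex[1],ex[0]])
def st(p): d=np.array(p)[:2]*1000-O; return np.array([d@ex,d@ey,np.array(p)[2]*1000]).round(1)
def info():
    o=ctrl.get_obs(); M=quat(o["eef_rot"]).as_matrix(); w=np.array(o["wrist_force"])
    print("t",round(o["time_s"],2),"tcp stand",st(o["eef_pos"]),"yaw",np.degrees(np.arctan2(M[1,0],M[0,0])).round(2),"tilt",M[2].round(4),"F stand",(w[:2]@ex).round(1),(w[:2]@ey).round(1),w[2].round(1),"tq",np.round(o["torque"],2),"op",round(o["opening"],3))
E
python3 - <<'E'
from h import *
info()
c=cam("wrist","pics/w2.png"); info()
E
```

```text
t 4.8 tcp stand [-34.4  -1.9  57.7] yaw 93.68 tilt [-0.0021  0.0047 -1.    ] F stand -3.2 -0.0 7.5 tq [-0.65  0.05  0.14] op 0.572
t 4.85 tcp stand [-34.4  -1.8  57.6] yaw 93.68 tilt [-0.002   0.0046 -1.    ] F stand -3.9 -0.3 7.2 tq [-0.56  0.13  0.14] op 0.578
```

Emit:
arm_command --plan '[1,-1,0,0,1,-1,0,0,0,0,0,0,0,0,0,0]'

```text
time_s: 5.25
eef_pos: [0.5423, 0.064, 0.0577]
eef_rot: [0.003, 0.684, 0.729, 0.002]
wrist_force: [1.8, -3.7, 5.8]
opening: 0.575
```

Run:
```python
from h import *
info()
c=cam("wrist","pics/w2.png"); info()
cv2.imwrite("pics/w2b.png",cv2.resize(cv2.convertScaleAbs(c["color"][:,:,::-1][:260,100:440],alpha=1.4),(785,600),interpolation=cv2.INTER_CUBIC))
```

```text
t 5.25 tcp stand [-32.4  -0.4  57.7] yaw 93.64 tilt [-0.0019  0.0061 -1.    ] F stand -3.8 -1.6 5.8 tq [-0.53 -0.31 -0.11] op 0.575
t 5.3 tcp stand [-32.4  -0.5  57.7] yaw 93.65 tilt [-0.0019  0.0061 -1.    ] F stand -3.4 -2.6 5.7 tq [-0.5  -0.26 -0.01] op 0.572
```

View pics/w2b.png

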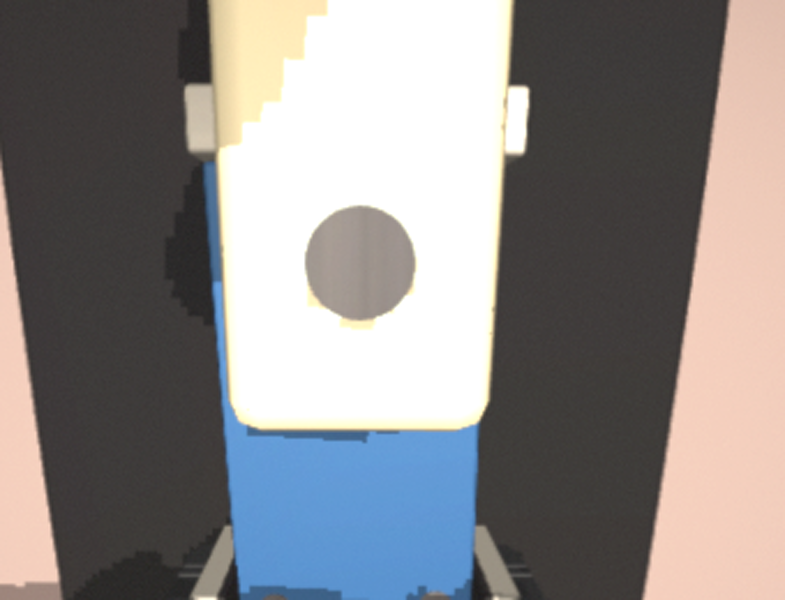

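Run:
```python
from h import *
c=load("pics/w2.npz"); s=785/340
def P(n,u,v,z): print(n,st(atz(c,100+u/s,v/s,z)))
P("bl front L",236,560,.085);P("bl L",217,300,.085);P("L rear",205,163,.085);P("front R",475,560,.085);P("R",478,430,.085)
P("stop L",185,87,.075);P("stop L front",188,157,.06);P("stop R",527,87,.075);P("stop R",525,155,.06)
P("stop L topfront",186,148,.075);P("stop R tf",526,148,.075)
P("slabL",60,585,.045);P("slabL",5,200,.045);P("slabR",643,590,.045);P("slabR",728,0,.045)
P("headL",228,410,.131);P("headR",490,410,.131)
```

```text
bl front L [-21.2  25.   85. ]
bl L [31.7 25.8 85. ]
L rear [55.1 26.6 85. ]
front R [-21.2 -24.9  85. ]
R [  7.  -23.8  85. ]
stop L [69.6 31.8 75. ]
stop L front [59.9 35.6 60. ]
stop R [ 70.  -31.3  75. ]
stop R [ 60.6 -35.7  60. ]
stop L topfront [59.2 32.3 75. ]
stop R tf [ 59.5 -31.9  75. ]
slabL [-50.  84.  45.]
slabL [53. 84. 45.]
slabR [-51.6 -83.2  45. ]
slabR [ 96.4 -83.5  45. ]
headL [ 21.8  15.5 131. ]
headR [ 21.9 -15.1 131. ]
```

Emit:
arm_command --plan '[0,0,0,0,0,0,0,0,0,0,0,0,0,0,0,0,0,0,-20,0,0,0,-28,0,-15,0,0,0,-25,0,0,0,-5,0,0,0,0,0,0,0]' --grip 0.9

```text
time_s: 6.3
eef_pos: [0.542, 0.0192, 0.1026]
eef_rot: [-0.001, 0.685, 0.729, -0.0]
wrist_force: [-0.6, -0.0, 0.3]
opening: 0.9
```

Emit:
arm_command --plan '[0,0,0,0,0,0,0,0,0,0,0,0,0,0,0,0,0,0,20,0,0,0,22,0,0,0,7,0,0,0,0,0,0,0,0,0]' --grip 0.1

```text
time_s: 7.2
eef_pos: [0.5429, 0.02, 0.0549]
eef_rot: [0.0, 0.684, 0.729, 0.0]
wrist_force: [-0.4, 0.1, 0.8]
opening: 0.101
```

Run:
```python
from h import *
info()
```

```text
t 7.2 tcp stand [-76.3   1.6  54.9] yaw 93.68 tilt [-2.e-04  6.e-04 -1.e+00] F stand 0.1 0.4 0.8 tq [ 0.02  0.02 -0.02] op 0.101
```

Emit:
arm_command --plan '[8,1.6,0,0.004,7,0,0,0,3,0,0,0,1,0,0,0,1,0,0,0,1,0,0,0]'

```text
time_s: 7.8
eef_pos: [0.5428, 0.0411, 0.0543]
eef_rot: [0.0, 0.686, 0.728, -0.0]
wrist_force: [0.6, -0.6, -0.1]
opening: 0.102
```

Emit:
arm_command --plan '[1,0,0,0,1,0,0,0,0,0,0,0]'

```text
time_s: 8.1
eef_pos: [0.5427, 0.0428, 0.0543]
eef_rot: [0.0, 0.686, 0.728, -0.0]
wrist_force: [0.1, -1.6, 0.2]
opening: 0.099
```

Run:
```python
from h import *
info()
```

```text
t 8.1 tcp stand [-53.6   0.5  54.3] yaw 93.43 tilt [-4.e-04 -1.e-04 -1.e+00] F stand -1.6 0.0 0.2 tq [-0.27  0.07  0.03] op 0.099
```

Force 1.6 N: pushing the block now. Continue in small steps.

Emit:
arm_command --plan '[1,0,0,0,1,0,0,0,0,0,0,0]'

```text
time_s: 8.4
eef_pos: [0.5424, 0.0439, 0.0543]
eef_rot: [0.0, 0.685, 0.728, -0.001]
wrist_force: [-1.8, -6.8, 0.5]
opening: 0.102
```

Emit:
arm_command --plan '[1,0,0,0,0,0,0,0]'

```text
time_s: 8.6
eef_pos: [0.5423, 0.044, 0.0543]
eef_rot: [0.001, 0.685, 0.728, -0.001]
wrist_force: [-3.0, -11.0, 1.0]
opening: 0.099
```

Emit:
arm_command --plan '[1,0,0,0,0,0,0,0]'

```text
time_s: 8.8
eef_pos: [0.5421, 0.0441, 0.0543]
eef_rot: [0.001, 0.685, 0.728, -0.002]
wrist_force: [-3.8, -15.2, 1.1]
opening: 0.103
```

Emit:
arm_command --plan '[1,0,0,0,1,0,0,0,0,0,0,0]'

```text
time_s: 9.1
eef_pos: [0.5419, 0.0442, 0.0544]
eef_rot: [0.002, 0.685, 0.728, -0.003]
wrist_force: [-4.6, -22.8, 1.7]
opening: 0.097
```

Run:
```python
from h import *
info()
c=cam("wrist","pics/w3.png")
cv2.imwrite("pics/w3b.png",cv2.resize(cv2.convertScaleAbs(c["color"][:,:,::-1][:300,100:440],alpha=1.4),(680,600),interpolation=cv2.INTER_CUBIC))
```

```text
t 9.1 tcp stand [-52.1   1.2  54.4] yaw 93.49 tilt [-0.0076 -0.0022 -1.    ] F stand -22.5 5.9 1.7 tq [-3.53  0.76  0.19] op 0.097
```

View pics/w3b.png

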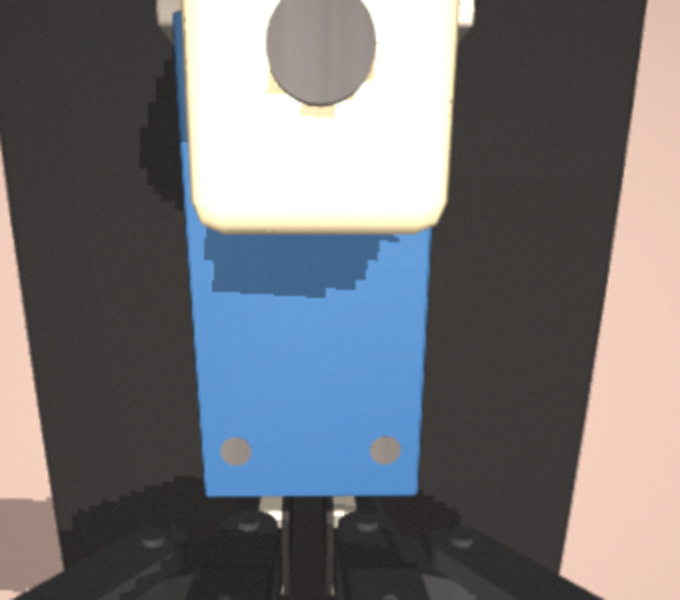

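Run:
```python
from h import *
c=load("pics/w3.npz")
def P(n,u,v,z): print(n,st(atz(c,100+u/2,v/2,z)))
P("L front",206,495,.085);P("R front",416,494,.085);P("L mid",194,320,.085);P("L",182,140,.085);P("L rear",174,14,.085);P("R",430,230,.085);P("Rm",425,350,.085)
P("slabL",62,560,.045);P("slabL",8,190,.045);P("slabR",559,560,.045);P("slabR",645,20,.045)
P("headL",193,190,.131);P("headR",448,190,.131)
P("headfront",320,233,.131); P("anvil?",320,238,.09)
# edges by hough-like: subpixel fit of left/right block edges
im=c["color"].astype(float); bl=im[:,:,2]-im[:,:,0]
for nm,rows in (("L",range(130,245,4)),("R",range(130,245,4))):
    pts=[]
    for r in rows:
        row=np.convolve(bl[r],[1,1,1],'same'); m=row>100
        idx=np.where(m)[0]; idx=idx[(idx>170)&(idx<330)]
        if len(idx): pts.append(st(atz(c,idx[0] if nm=="L" else idx[-1],r,.085))[:2])
    pts=np.array(pts); k=np.polyfit(pts[:,0],pts[:,1],1); print(nm,"yaw deg rel stand",np.degrees(k[0]),"y at -40..",np.polyval(k,[-40,10]))
```

```text
L front [-41.6  25.4  85. ]
R front [-41.3 -23.9  85. ]
L mid [-0.1 25.7 85. ]
L [35.3 26.1 85. ]
L rear [57.1 26.4 85. ]
R [ 18.4 -23.2  85. ]
Rm [ -6.6 -23.8  85. ]
slabL [-88.3  84.   45. ]
slabL [28.8 83.5 45. ]
slabR [-87.9 -82.8  45. ]
slabR [ 70.3 -83.9  45. ]
headL [ 23.4  15.  131. ]
headR [ 23.4 -14.9 131. ]
headfront [1.85e+01 1.00e-01 1.31e+02]
anvil? [16.9 -0.8 90. ]
L yaw deg rel stand 0.6250741628933397 y at -40.. [25.62737135 26.17285146]
R yaw deg rel stand 0.5822057395889951 y at -40.. [-23.7596106  -23.25154025]
```

Block home; image shows residual yaw of ~0.6–0.9° (maybe calibration). I'll push with the tool slightly turned so only its left edge touches, letting the block seat freely on the stop.

Emit:
arm_command --plan '[-6,0,0,0,-5,0,0,0,0,0,0,0.06,4,0,0,0,2,0,0,0,1,0,0,0,0,0,0,0]'

```text
time_s: 9.85
eef_pos: [0.5427, 0.0438, 0.0543]
eef_rot: [0.001, 0.706, 0.708, -0.001]
wrist_force: [-1.7, -9.3, 0.2]
opening: 0.102
```

Emit:
arm_command --plan '[1,0,0,0,1,0,0,0,0,0,0,0]'

```text
time_s: 10.15
eef_pos: [0.5426, 0.0439, 0.0543]
eef_rot: [0.002, 0.706, 0.708, -0.003]
wrist_force: [-2.6, -18.0, 2.0]
opening: 0.099
```

Emit:
arm_command --plan '[1,0,0,0,1,0,0,0,0,0,0,0]'

```text
time_s: 10.45
eef_pos: [0.5424, 0.044, 0.0544]
eef_rot: [0.002, 0.706, 0.708, -0.004]
wrist_force: [-5.1, -26.8, 2.3]
opening: 0.098
```

Run:
```python
from h import *
info()
```

```text
t 10.45 tcp stand [-52.3   0.8  54.4] yaw 90.2 tilt [-0.0089 -0.0022 -1.    ] F stand -26.4 6.7 2.3 tq [-3.97  0.83  0.29] op 0.098
```

Emit:
arm_command --plan '[-8,0,0,0,-10,0,0,-0.06,-20,0,-20,0,-20,0,-45,0,0,0,-45,0,0,0,-20,0,0,0,0,0,0,0,0,0]' --grip 0.1

```text
time_s: 11.25
eef_pos: [0.5453, -0.0083, 0.1841]
eef_rot: [0.0, 0.685, 0.728, 0.0]
wrist_force: [-0.1, 0.4, 0.2]
opening: 0.101
```

```bash
cat > fit.py <<'E'
from h import *
def edges(c,z=.085):
    im=c["color"].astype(float); bl=((im[:,:,2]-im[:,:,0])>30).astype(np.uint8)
    n,l,s,_=cv2.connectedComponentsWithStats(bl)
    # block component: contains projection of block front area
    u,v=proj(c,np.r_[(O+ex*-25)/1000,z]).round().astype(int); k=l[v,u]; m=l==k
    print("comp",k,s[k])
    g=im[:,:,2]-im[:,:,0]
    out={}
    v0,v1=s[k][1],s[k][1]+s[k][3]
    for nm in "LR":
        pts=[]
        for r in range(v1-60,v1-5):
            idx=np.where(m[r])[0]
            if not len(idx): continue
            i=idx[0] if nm=="L" else idx[-1]; d=-1 if nm=="L" else 1
            a,b=g[r,i-3*d],g[r,i+3*d]; h=(a+b)/2
            seq=[g[r,i+d*t] for t in range(-3,4)]
            t=next(t for t in range(6) if seq[t]>=h>seq[t+1]); x=i+d*(t-3+(seq[t]-h)/(seq[t]-seq[t+1]))
            pts.append(st(atz(c,x,r,z))[:2])
        pts=np.array(pts)
        q=np.polyfit(pts[:,0],pts[:,1],1); print(nm,"yaw",np.degrees(q[0]).round(2),"y@-40,0",np.polyval(q,[-40,0]).round(1))
    pts=[]
    us=np.where(m[v1-10])[0]
    for x in range(us[0]+4,us[-1]-3):
        i=np.where(m[:,x])[0][-1]; a,b=g[i-3,x],g[i+3,x];h=(a+b)/2
        seq=[g[i+t,x] for t in range(-3,4)]
        for t in range(6):
            if seq[t]>=h>seq[t+1]:
                pts.append(st(atz(c,x,i+t-3+(seq[t]-h)/(seq[t]-seq[t+1]),z))[:2]);break
    pts=np.array(pts); q=np.polyfit(pts[:,1],pts[:,0],1); print("front yaw",-np.degrees(q[0]).round(2),"x",np.median(pts[:,0]))
E
python3 - <<'E'
from fit import *
info(); c=cam("wrist","pics/w4.png"); edges(c)
# slab edges: brightness dark
im=c["color"].astype(float).mean(2)
for side in(1,-1):
    pts=[]
    for X in range(-110,50,4):
        # scan y across edge
        ys=np.arange(70,100,.25); val=[]
        for y in ys:
            u,v=proj(c,np.r_[(O+ex*X+ey*side*y)/1000,.045])
            val.append(cv2.getRectSubPix(im.astype(np.float32),(1,1),(float(u),float(v)))[0,0] if 0<u<511 and 0<v<383 else np.nan)
        val=np.array(val)
        if np.isnan(val).any(): continue
        g=np.diff(cv2.GaussianBlur(val.reshape(1,-1),(9,1),2)[0]); pts.append((X,side*ys[g.argmax()]))
    pts=np.array(pts)
    if len(pts)>5: q=np.polyfit(pts[:,0],pts[:,1],1); r=abs(pts[:,1]-np.polyval(q,pts[:,0]))<1; q=np.polyfit(pts[r,0],pts[r,1],1); print("slab",side,"yaw",np.degrees(q[0]),"y0",q[1],r.sum())
E
```

```text
t 11.25 tcp stand [-104.7    1.   184.1] yaw 93.51 tilt [ 3.e-04  4.e-04 -1.e+00] F stand 0.4 0.0 0.2 tq [ 0.02 -0.03  0.01] op 0.101
comp 1 [ 222    0   63  124 5196]
L yaw 0.24 y@-40,0 [26.9 27. ]
R yaw 0.25 y@-40,0 [-23.1 -23. ]
front yaw 0.33 x -41.4
slab 1 yaw -0.0856614902429354 y0 84.62090759849904 40
slab -1 yaw -0.0745758856232691 y0 -83.10415103189493 40
```

Emit:
arm_command --plan '[-35,-10,0,0,-45,-12,0,0,-45,-12,0,0,-45,-12,0,0,-45,-12,0,0,-45,-12,0,0,-40,-12,0,0,-20,-6,0,0,0,0,0,0,0,0,0,0]' --grip 0.65

```text
time_s: 12.3
eef_pos: [0.4759, -0.3325, 0.1822]
eef_rot: [-0.002, 0.686, 0.728, 0.0]
wrist_force: [-0.0, 0.3, -0.1]
opening: 0.647
```

Run:
```python
from h import *
info(); c=cam("wrist","pics/w5.png")
print(ctrl.get_obs()["eef_pos"])
cv2.imwrite("pics/w5b.png",cv2.resize(cv2.convertScaleAbs(c["color"][:,:,::-1],alpha=1.3),(800,600),interpolation=cv2.INTER_CUBIC))
```

```text
t 12.3 tcp stand [-424.1   89.7  182.2] yaw 93.41 tilt [ 0.0033 -0.0021 -1.    ] F stand 0.3 0.0 -0.1 tq [ 0.01 -0.02 -0.01] op 0.647
[ 0.476306   -0.33199989  0.18260199]
```

View pics/w5b.png

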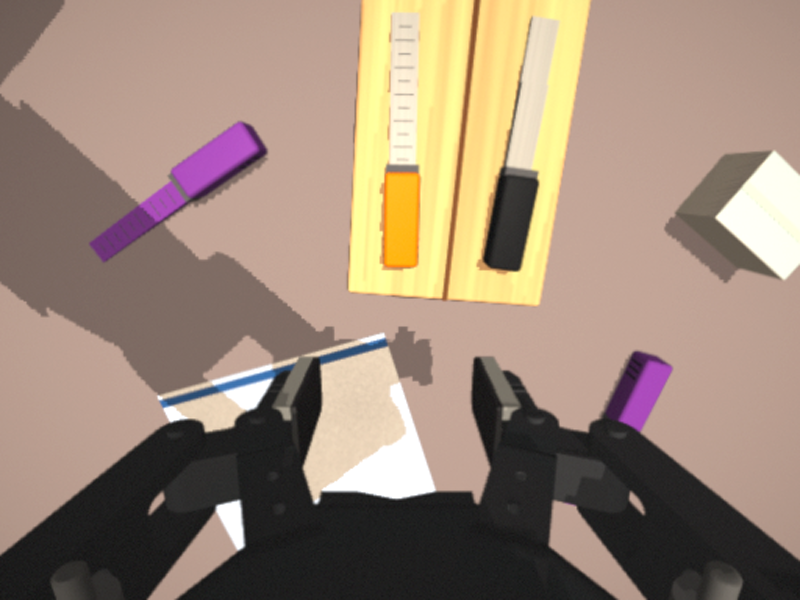

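Run:
```python
from h import *
c=load("pics/w5.npz"); f=.64
P=lambda u,v,z:atz(c,u*f,v*f,z)*1000
B=(P(385,265,.042)+P(416.5,265,.042))/2;F=(P(386,172,.042)+P(419,172,.042))/2
T=(P(392,14,.020)+P(418,15,.020))/2
a=lambda p,q:np.degrees(np.arctan2(q[1]-p[1],q[0]-p[0]))
print(B,F,T,np.linalg.norm(F-B),np.linalg.norm(T-F),"yaw",a(B,F),a(F,T),a((B+F)/2,T))
o=ctrl.get_obs();M=quat(o["eef_rot"]).as_matrix();yaw=a((B+F)/2,T);d=np.array([np.cos(np.radians(yaw)),np.sin(np.radians(yaw))])
for k in(-100,-112):
  g=T[:2]+d*k   # grasp 32 mm or 20mm ahead of origin
  D=np.r_[g-o["eef_pos"][:2]*1000,0]; print(k,g,"tool",(M.T@D).round(1))
info()
```

```text
[ 477.62716298 -319.38251408   42.        ] [ 474.88682462 -257.50620997   42.        ] [ 470.51180114 -158.61058986   20.        ] 61.93695556214656 101.40751701723765 yaw 92.5358219783083 92.53304489444419 92.533706648176
-100 [ 474.93251233 -258.51282864] tool [73.4  3.1  0.2]
-112 [ 475.46299767 -270.50109729] tool [61.4  2.9  0.2]
t 12.35 tcp stand [-423.7   89.3  182.6] yaw 93.47 tilt [ 0.0028 -0.0017 -1.    ] F stand 0.5 0.5 0.3 tq [ 0.02 -0.05  0.03] op 0.65
```

Emit:
arm_command --plan '[30,1.5,20,0.016,31,1.5,45,0,0,0,45,0,0,0,35,0,0,0,15,0,0,0,2,0,0,0,0,0,0,0,0,0]'

```text
time_s: 13.15
eef_pos: [0.4779, -0.2762, 0.0282]
eef_rot: [0.002, 0.691, 0.723, 0.0]
wrist_force: [-0.2, 0.7, 0.0]
opening: 0.647
```

Run:
```python
from h import *
info(); c=cam("wrist","pics/w6.png"); print(ctrl.get_obs()["eef_pos"])
cv2.imwrite("pics/w6b.png",cv2.resize(cv2.convertScaleAbs(c["color"][150:350,160:420,::-1],alpha=1.3),(780,600),interpolation=cv2.INTER_CUBIC))
```

```text
t 13.15 tcp stand [-368.    84.3   28.2] yaw 92.54 tilt [-0.0025  0.0025 -1.    ] F stand 0.7 0.2 0.0 tq [0.01 0.01 0.02] op 0.647
[ 0.47783722 -0.27627487  0.02818451]
```

View pics/w6b.png

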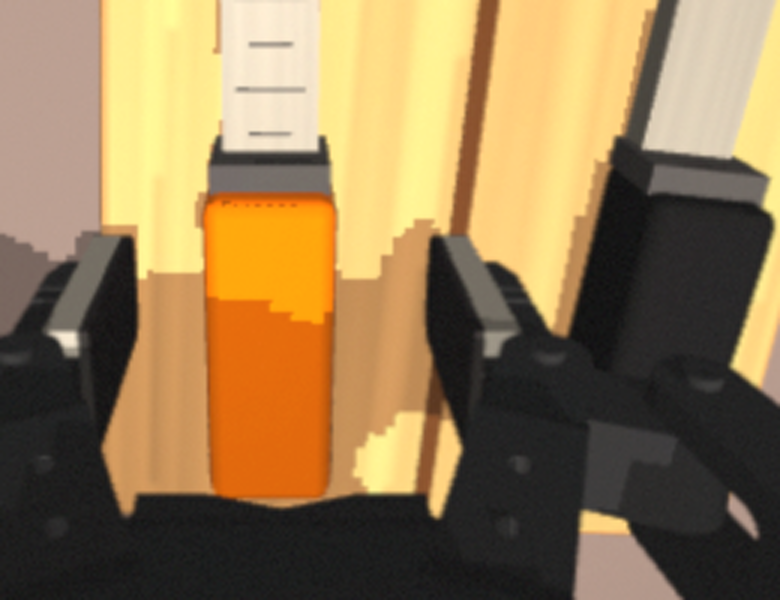

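Emit:
arm_command --plan '[5.5,-2.3,3,0,0,0,5,0,0,0,0,0,0,0,0,0]'

```text
time_s: 13.6
eef_pos: [0.4738, -0.2696, 0.018]
eef_rot: [-0.0, 0.691, 0.722, -0.0]
wrist_force: [-0.1, 0.3, 0.6]
opening: 0.652
```

Emit:
arm_command --plan '[0,0,0,0,0,0,0,0,0,0,0,0,0,0,0,0,0,0,0,0,0,0,0,0,0,0,0,0,0,0,0,0]' --grip 0

```text
time_s: 14.4
eef_pos: [0.4743, -0.2701, 0.0185]
eef_rot: [0.0, 0.691, 0.722, 0.0]
wrist_force: [1.0, -0.5, 3.2]
opening: 0.264
```

Run:
```python
from h import *
info(); print(ctrl.get_obs()["eef_pos"])
```

```text
t 14.4 tcp stand [-361.7   87.6   18.5] yaw 92.52 tilt [-7.e-04  7.e-04 -1.e+00] F stand -0.6 -1.0 3.2 tq [-0.14 -0.14 -0.05] op 0.264
[ 0.47430789 -0.27008177  0.01847897]
```

Emit:
arm_command --plan '[0,0,-5,0,0,0,-20,0,0,0,-35,0,0,0,-30,-0.015,0,0,-10,0,25,9,0,0,38,13,0,0,40,14,0,0,40,14,0,0,40,14,0,0,35,12,0,0,22,8,0,0,10,3,0,0,0,0,0,0,0,0,0,0]'

```text
time_s: 15.9
eef_pos: [0.5455, -0.0158, 0.1174]
eef_rot: [-0.0, 0.686, 0.728, -0.001]
wrist_force: [-0.7, 0.1, -1.2]
opening: 0.268
```

Run:
```python
from fit import *
info(); c=cam("wrist","pics/w7.png")
cv2.imwrite("pics/w7b.png",cv2.resize(cv2.convertScaleAbs(c["color"][0:300,120:400,::-1],alpha=1.2),(560,600),interpolation=cv2.INTER_CUBIC))
```

```text
t 15.9 tcp stand [-112.2    1.3  117.4] yaw 93.37 tilt [-2.0e-04 -1.4e-03 -1.0e+00] F stand 0.1 0.7 -1.2 tq [-0.02 -0.01  0.09] op 0.268
```

View pics/w7b.png

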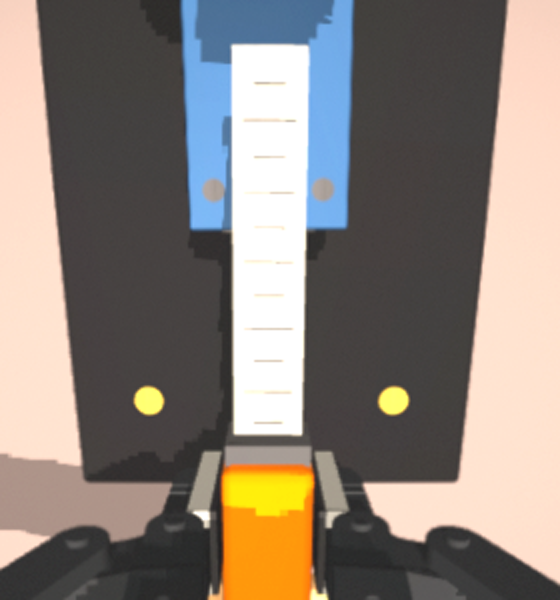

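Run:
```python
from fit import *
c=load("pics/w7.npz")
P=lambda u,v,z:st(atz(c,120+u/2,v/2,z))
print("tip L,R",P(232,45,.119),P(308,45,.119),"root",P(232.5,434,.127),P(302,434,.127))
print("slab",P(84,480,.045),P(461,480,.045),P(41,50,.045),P(504,50,.045))
edges(c)
```

```text
tip L,R [  0.4   9.9 119. ] [  0.3  -8.1 119. ] root [-94.9  11.  127. ] [-94.9  -7.7 127. ]
slab [-149.8   84.    45. ] [-149.9  -85.1   45. ] [21.5 83.8 45. ] [ 21.3 -84.3  45. ]
comp 0 [     0      0    512    384 188574]Traceback (most recent call last):
  File "<stdin>", line 6, in <module>
  File "fit.py", line 19, in edges
    t=next(t for t in range(6) if seq[t]>=h>seq[t+1]); x=i+d*(t-3+(seq[t]-h)/(seq[t]-seq[t+1]))
StopIteration
```

Emit:
arm_command --plan '[0,1.5,8,-0.007,0,0,14,0,0,0,6,0,0,0,1.5,0,0,0,0,0,0,0,0,0]'

```text
time_s: 16.55
eef_pos: [0.5478, -0.0151, 0.0888]
eef_rot: [0.0, 0.683, 0.73, 0.0]
wrist_force: [0.4, -0.2, -1.1]
opening: 0.265
```

Emit:
arm_command --plan '[0,0,1,0,0,0,0,0,0,0,0,0]'

```text
time_s: 16.85
eef_pos: [0.5477, -0.0149, 0.0879]
eef_rot: [0.0, 0.683, 0.73, 0.0]
wrist_force: [-0.0, -0.3, -1.6]
opening: 0.272
```

Emit:
arm_command --plan '[0,0,0.5,0,0,0,0,0,0,0,0,0]'

```text
time_s: 17.15
eef_pos: [0.5476, -0.015, 0.0871]
eef_rot: [-0.0, 0.683, 0.73, -0.0]
wrist_force: [0.1, 0.8, -1.4]
opening: 0.271
```

Run:
```python
from h import *
info()
```

```text
t 17.15 tcp stand [-111.5   -0.9   87.1] yaw 93.78 tilt [-0. -0. -1.] F stand 0.8 -0.2 -1.4 tq [-0.03 -0.06  0.02] op 0.271
```

Emit:
arm_command --plan '[0,0,0.5,0,0,0,0,0,0,0,0,0]'

```text
time_s: 17.45
eef_pos: [0.5475, -0.0149, 0.0866]
eef_rot: [-0.0, 0.683, 0.73, -0.0]
wrist_force: [0.1, -0.1, -2.1]
opening: 0.267
```

Emit:
arm_command --plan '[0,0,0.5,0,0,0,0,0,0,0,0,0]'

```text
time_s: 17.75
eef_pos: [0.5476, -0.015, 0.0861]
eef_rot: [-0.0, 0.683, 0.73, -0.0]
wrist_force: [-0.8, 0.4, -1.0]
opening: 0.269
```

Emit:
arm_command --plan '[0,0,0.4,0,0,0,0,0,0,0,0,0]'

```text
time_s: 18.05
eef_pos: [0.5475, -0.015, 0.0857]
eef_rot: [-0.0, 0.683, 0.73, -0.0]
wrist_force: [-0.1, 0.3, -1.3]
opening: 0.268
```

Run:
```python
from h import *
info()
```

```text
t 18.05 tcp stand [-111.5   -0.9   85.7] yaw 93.78 tilt [ 0.e+00 -1.e-04 -1.e+00] F stand 0.3 0.1 -1.3 tq [-0.06  0.04  0.02] op 0.268
```

Emit:
arm_command --plan '[0,0,0.4,0,0,0,0,0,0,0,0,0]'

```text
time_s: 18.35
eef_pos: [0.5476, -0.015, 0.0854]
eef_rot: [0.0, 0.683, 0.73, 0.0]
wrist_force: [0.2, -0.5, -1.0]
opening: 0.267
```

Run:
```python
from h import *
info()
```

```text
t 18.35 tcp stand [-111.5   -1.    85.4] yaw 93.78 tilt [-1.e-04  1.e-04 -1.e+00] F stand -0.5 -0.2 -1.0 tq [ 0.05  0.01 -0.02] op 0.267
```

Emit:
arm_command --plan '[0,0,0.4,0,0,0,0,0,0,0,0,0]'

```text
time_s: 18.65
eef_pos: [0.5477, -0.015, 0.0851]
eef_rot: [0.0, 0.683, 0.73, 0.0]
wrist_force: [-1.9, -1.6, 2.0]
opening: 0.268
```

Run:
```python
from h import *
info()
```

```text
t 18.65 tcp stand [-111.6   -1.    85.1] yaw 93.78 tilt [-1.e-04  2.e-04 -1.e+00] F stand -1.5 1.9 2.0 tq [0.12 0.15 0.09] op 0.268
```

Emit:
arm_command --plan '[4,0,0,0,6,0,0,0,6,0,0,0,6,0,0,0,6,0,0,0,4,0,0,0,2,0,0,0,0,0,0,0]'

```text
time_s: 19.45
eef_pos: [0.5457, 0.0194, 0.0853]
eef_rot: [0.0, 0.683, 0.73, 0.0]
wrist_force: [-0.8, -1.2, 4.5]
opening: 0.267
```

Run:
```python
from h import *
info()
```

```text
t 19.45 tcp stand [-77.1  -1.1  85.3] yaw 93.8 tilt [ 1.e-04  8.e-04 -1.e+00] F stand -1.1 0.9 4.5 tq [-0.01 -0.1   0.  ] op 0.267
```

Emit:
arm_command --plan '[2,0,0,0,2,0,0,0,2,0,0,0,0,0,0,0]'

```text
time_s: 19.85
eef_pos: [0.5454, 0.0248, 0.0853]
eef_rot: [0.0, 0.683, 0.73, 0.0]
wrist_force: [1.3, -3.9, 5.2]
opening: 0.268
```

Run:
```python
from h import *
info()
```

```text
t 19.85 tcp stand [-71.6  -1.1  85.3] yaw 93.78 tilt [-4.e-04  9.e-04 -1.e+00] F stand -4.0 -1.1 5.2 tq [-0.31 -0.04  0.02] op 0.268
```

Emit:
arm_command --plan '[0,0,-0.6,0,1,0,0,0,0,0,0,0]'

```text
time_s: 20.15
eef_pos: [0.5447, 0.026, 0.0854]
eef_rot: [-0.0, 0.683, 0.73, -0.0]
wrist_force: [0.4, -2.3, 2.6]
opening: 0.271
```

Run:
```python
from h import *
info()
```

```text
t 20.15 tcp stand [-70.4  -0.5  85.4] yaw 93.78 tilt [ 1.e-04 -3.e-04 -1.e+00] F stand -2.3 -0.3 2.6 tq [-0.28 -0.04 -0.03] op 0.271
```

Emit:
arm_command --plan '[1,0,0,0,0,0,0,0]'

```text
time_s: 20.35
eef_pos: [0.5446, 0.0271, 0.0854]
eef_rot: [-0.0, 0.683, 0.73, -0.0]
wrist_force: [0.7, -2.9, 3.0]
opening: 0.267
```

Run:
```python
from h import *
info()
```

```text
t 20.35 tcp stand [-69.4  -0.5  85.4] yaw 93.78 tilt [ 1.e-04 -3.e-04 -1.e+00] F stand -2.9 -0.6 3.0 tq [-0.24  0.01 -0.02] op 0.267
```

Emit:
arm_command --plan '[1,0,0,0,1,0,0,0,0,0,0,0]'

```text
time_s: 20.65
eef_pos: [0.5445, 0.0292, 0.0854]
eef_rot: [-0.0, 0.683, 0.73, -0.0]
wrist_force: [0.7, -2.6, 2.0]
opening: 0.272
```

Emit:
arm_command --plan '[1,0,0,0,1,0,0,0,0,0,0,0]'

```text
time_s: 20.95
eef_pos: [0.5444, 0.0312, 0.0854]
eef_rot: [-0.0, 0.683, 0.73, 0.0]
wrist_force: [-0.2, -0.6, 2.1]
opening: 0.269
```

Run:
```python
from h import *
info()
```

```text
t 20.95 tcp stand [-65.2  -0.6  85.4] yaw 93.79 tilt [ 3.e-04 -2.e-04 -1.e+00] F stand -0.6 0.3 2.1 tq [-0.13 -0.05 -0.01] op 0.269
```

Emit:
arm_command --plan '[1,0,0,0,1,0,0,0,0,0,0,0]'

```text
time_s: 21.25
eef_pos: [0.5443, 0.0332, 0.0854]
eef_rot: [-0.0, 0.683, 0.73, 0.0]
wrist_force: [0.2, -1.2, 1.6]
opening: 0.272
```

Emit:
arm_command --plan '[1,0,0,0,1,0,0,0,0,0,0,0]'

```text
time_s: 21.55
eef_pos: [0.5442, 0.0352, 0.0855]
eef_rot: [-0.0, 0.683, 0.73, 0.0]
wrist_force: [1.0, -0.9, 1.6]
opening: 0.272
```

Emit:
arm_command --plan '[1,0,0,0,1,0,0,0,0,0,0,0]'

```text
time_s: 21.85
eef_pos: [0.544, 0.0371, 0.0854]
eef_rot: [-0.0, 0.683, 0.73, 0.0]
wrist_force: [0.1, -0.1, 0.2]
opening: 0.264
```

Run:
```python
from h import *
info()
```

```text
t 21.85 tcp stand [-59.3  -0.5  85.4] yaw 93.79 tilt [ 2.e-04 -2.e-04 -1.e+00] F stand -0.1 -0.1 0.2 tq [-0.11  0.   -0.03] op 0.264
```

Emit:
arm_command --plan '[1,0,0,0,1,0,0,0,0,0,0,0]'

```text
time_s: 22.15
eef_pos: [0.5439, 0.0391, 0.0855]
eef_rot: [-0.0, 0.683, 0.73, 0.0]
wrist_force: [-0.7, -0.9, -0.0]
opening: 0.269
```

Emit:
arm_command --plan '[1,0,0,0,1,0,0,0,0,0,0,0]'

```text
time_s: 22.45
eef_pos: [0.5438, 0.0411, 0.0855]
eef_rot: [-0.0, 0.683, 0.73, 0.0]
wrist_force: [0.4, 0.6, -0.1]
opening: 0.273
```

Emit:
arm_command --plan '[1,0,0,0,1,0,0,0,0,0,0,0]'

```text
time_s: 22.75
eef_pos: [0.5437, 0.0431, 0.0855]
eef_rot: [-0.0, 0.683, 0.73, 0.0]
wrist_force: [0.1, 0.6, -0.2]
opening: 0.266
```

Run:
```python
from h import *
info()
```

```text
t 22.75 tcp stand [-53.3  -0.5  85.5] yaw 93.78 tilt [ 2.e-04 -0.e+00 -1.e+00] F stand 0.6 -0.2 -0.2 tq [-0.02 -0.02 -0.  ] op 0.266
```

Emit:
arm_command --plan '[1,0,0,0,1,0,0,0,0,0,0,0]'

```text
time_s: 23.05
eef_pos: [0.5436, 0.0451, 0.0855]
eef_rot: [-0.0, 0.683, 0.73, 0.0]
wrist_force: [0.1, 0.5, -0.2]
opening: 0.27
```

Emit:
arm_command --plan '[1,0,0,0,1,0,0,0,0,0,0,0]'

```text
time_s: 23.35
eef_pos: [0.5435, 0.0471, 0.0855]
eef_rot: [-0.0, 0.683, 0.73, 0.0]
wrist_force: [0.8, -0.0, -0.4]
opening: 0.271
```

Emit:
arm_command --plan '[1,0,0,0,1,0,0,0,0,0,0,0]'

```text
time_s: 23.65
eef_pos: [0.5434, 0.0485, 0.0855]
eef_rot: [0.0, 0.683, 0.73, -0.0]
wrist_force: [-0.1, -5.0, -1.0]
opening: 0.268
```

Run:
```python
from h import *
info()
```

```text
t 23.65 tcp stand [-47.9  -0.6  85.5] yaw 93.78 tilt [-8.e-04 -0.e+00 -1.e+00] F stand -4.9 0.4 -1.0 tq [-0.73 -0.04  0.  ] op 0.268
```

Emit:
arm_command --plan '[0.6,0,0,0,0,0,0,0,0,0,0,0]'

```text
time_s: 23.95
eef_pos: [0.5434, 0.0488, 0.0855]
eef_rot: [0.0, 0.683, 0.73, -0.0]
wrist_force: [0.5, -6.3, -1.0]
opening: 0.265
```

Run:
```python
from fit import *
info(); c=cam("wrist","pics/w8.png"); info()
cv2.imwrite("pics/w8b.png",cv2.resize(cv2.convertScaleAbs(c["color"][0:300,120:400,::-1],alpha=1.2),(560,600),interpolation=cv2.INTER_CUBIC))
s=cam("scene","pics/scene8.png")["color"][:,:,::-1][120:260,240:400]
cv2.imwrite("pics/s8.png",cv2.resize(s,(640,560),interpolation=cv2.INTER_CUBIC))
z=np.zeros((600,800,3),np.uint8); z[:,:440]=cv2.imread("pics/w8b.png")[:,60:500]; z[:315,440:]=cv2.resize(s,(360,315)); cv2.imwrite("pics/f8.png",z)
```

```text
t 23.95 tcp stand [-47.6  -0.6  85.5] yaw 93.78 tilt [-0.0011 -0.     -1.    ] F stand -6.3 -0.2 -1.0 tq [-0.88 -0.07  0.01] op 0.265
t 24.0 tcp stand [-47.6  -0.6  85.5] yaw 93.78 tilt [-0.0011 -0.     -1.    ] F stand -5.6 0.2 -0.1 tq [-0.91 -0.1   0.05] op 0.266
```

View pics/f8.png

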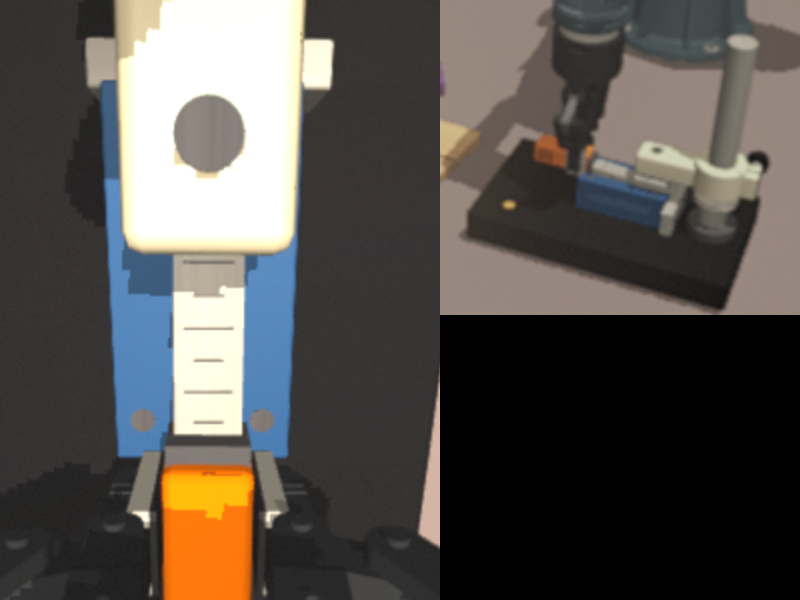

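Emit:
arm_command --plan '[0.6,0,0,0,0,0,0,0,0,0,0,0]'

```text
time_s: 24.35
eef_pos: [0.5434, 0.049, 0.0855]
eef_rot: [0.001, 0.683, 0.73, -0.001]
wrist_force: [0.8, -8.1, -0.8]
opening: 0.271
```

Run:
```python
from h import *
info(); c=load("pics/w8.npz")
P=lambda u,v,z:st(atz(c,150+u/2,v/2,z))
# crop started at col 120+30
print("front L,R",P(118,457,.085),P(288,456,.085),"L edge",P(106,180,.085),"R",P(296,260,.085),"rear L",P(103,82,.085),"stop",P(88,84,.075),P(331,84,.075))
```

```text
t 24.35 tcp stand [-47.4  -0.6  85.5] yaw 93.78 tilt [-0.0017 -0.     -1.    ] F stand -8.1 -0.3 -0.8 tq [-1.1  -0.05  0.04] op 0.271
front L,R [-41.8  26.1  85. ] [-41.2 -23.8  85. ] L edge [34.6 26.1 85. ] R [ 15.  -23.2  85. ] rear L [57.3 25.9 85. ] stop [59.2 31.7 75. ] [ 59.6 -31.8  75. ]
```

Run:
```python
from h import *
info(); print(ctrl.hand_in())
```

```text
t 24.35 tcp stand [-47.4  -0.6  85.5] yaw 93.78 tilt [-0.0017 -0.     -1.    ] F stand -8.1 -0.3 -0.8 tq [-1.1  -0.05  0.04] op 0.271
the job is handed in; nothing more can be done
None
```

The block is home against the back stop, and the taper gauge is snug between block and anvil, still held by its handle. I handed in at 24.4 s of the 54 s allowed.

- **Block:** I gripped it, straightened it, slid it up to the stop, then pushed it home from the front at up to about 27 N. After that push, the image fit put it about 0.3° off the stand's axes and about 1 mm off centre.
- **Gauge:** I picked up the orange-handled gauge, laid its blade on the block top and slid it in. The push stayed under about 4 N until the tip was about 42 mm past the anvil edge, then rose quickly. I stopped at 8.1 N, inside the 5–10 N snug range. There was almost no net vertical force, which fits the blade lying flat on the block.
- **Where checks disagreed:** the last picture, taken just before the final 0.6 mm of push, gave block yaw between 0° and 0.7° depending on the edge used. I put that down to pixel-reading and calibration noise. Only the left rear corner of the block can be seen meeting the stop, so flushness on the right side is inferred.
- **Other objects:** I did not touch the black gauge, carton, bottle or purple lookalikes.

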